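Put a brass weight away in its slide-top case

TASK

Put the larger of the two brass slotted weights into the open compartment of the wooden slide-top case, then slide the lid shut along its channel until it has ridden over the sprung ridge at the end and the ridge has clicked up into the notch under the lid. The ridge needs a firm push, but do not slam or jam the lid: keep its force on the case under 27 N. Leave everything else where it is.

Things in the scene. Friction and masses are not known exactly. Their poses are not given: they have to be found in the camera images.
- case: wooden case 230x114x35 mm, fixed; origin on the table; x -95 to +135, y -57 to +57 mm; +x is the way the lid closes. Open compartment x -20 to +58, y -45 to +45 mm, floor 5 mm, rim 24 mm above the table. Side grooves hold the lid with 1.5 mm play sideways, 1 mm up; their lips reach 35 mm. At the +x end a sprung ridge crosses the channel, behind it a metal end block stops the lid
- well (a point): point on the compartment's floor where the weight can be set down with the lid open, at x = +36 mm, y = 0, z = 5 mm of the case; axes as the case
- lid: flat wooden lid 189x101x6 mm, already in the channel, drawn open: its nose starts at x = 0 to +15 mm of the case. About 0.15 kg. Origin at the centre of its underside, 24 mm above the table; +x points to its nose. A grip bar stands on it across x: 12 mm thick (x), 44 mm long (y), 24 mm high. A notch under it, 26 to 38 mm behind the nose, takes the ridge. Sliding freely takes 1 to 2 N
- lid_grip (a point): centre of the top edge of the lid's grip bar, 30 mm above the lid's underside, 125 mm behind the nose; axes as the lid
- lid_nose (a point): middle of the lid's leading edge, at its underside; axes as the lid. End block and ridge are set together anywhere in a 22 mm range and are not measured: when home the nose touches the block or is within 1.5 mm of it, at x = +96 to +120 mm of the case. It meets the ridge 35 mm before that. The ridge resists a steady push with 6 to 12 N; the block does not give
- ridge (a joint): how far the sprung ridge is pressed down, m, noisy: 0 = fully up (before the lid reaches it, and again when the lid is home with the ridge in its notch), about 0.001 to 0.002 while the lid's nose rides over it
- large_weight: brass slotted weight, the large one, 32 mm across, 14 mm high, about 0.1 kg; origin at the centre of its underside, z up
- small_weight: brass slotted weight, the small one, 25 mm across, 12 mm high; origin at the centre of its underside. Not to be used
- spirit_level: small aluminium spirit level, 14x80x14 mm; bystander; origin at its underside
- stopwatch: round stopwatch, 76x53x14 mm; bystander; origin at its underside
- marker: pen-shaped marker, 17x135x16 mm; bystander; origin at its underside
- compass: round black pocket compass, 48 mm across, 12 mm high; bystander; origin at its underside
- magnet: bar magnet, 15x81x11 mm; bystander; origin at its underside
- eraser: eraser, 18x40x12 mm; bystander; origin at its underside
Mind the look-alikes: they are no part of the job. Leave any blue look-alike of the large_weight alone.

How it is judged:
By the outcome, as a careful person would: the job done as asked, in the order asked, and still so for the second after the job is handed in, with the robot touching nothing.
It also fails if it takes over 53 s, if anything falls off the work surface, if the arm or the gripper's body presses on something with over 40 N, if the wrist force passes 120 N, or if a joint passes its speed limit or range.

ROBOT

A 6-joint arm with a two-finger parallel gripper is mounted at the origin on a cart in front of the work surface, level with it; the furniture and walls round the work are solid. World frame = base frame: x ahead of the robot, y to its left, z up, the work surface at z = 0. Lengths are in m, angles in rad, forces in N, time in s.
With the tool pointing down it reaches from about 0.325 to 0.775 m from the base axis. Payload 9.3 kg.
Tool frame: the origin (TCP) lies at the very end of the fingers, on their centre line; the grasp point (between the pads) lies behind it (r.tcp_to_grasp is the z of the grasp point in the tool frame, in m); z points along the fingers, y is the line along which they close (so a half turn about z gives the same grasp; the last joint's range is limited). The gripper opens to 85 mm and grips with 20 to 120 N. Pads are 22 mm wide; open, the fingers measure 114 mm over their backs; the gripper's body (76 mm by 85 mm) begins 54 mm behind the grasp point. The pads swing forward as they close: fully open they stand 13 mm farther back than shut.
Start: joints at [1.123, 0.259, 0.021, 1.334, 0, 1.418], TCP at [0.16, 0.526, 0.231] pointing down, gripper open.
Joint ranges: [-3.04, 3.04], [-0.91, 1.82], [-1.04, 1.36], [-1.92, 1.95], [-1.52, 1.45], [-3.14, 3.14]. Speed limits (rad/s): [2.22, 2.22, 2.79, 3.14, 3.14, 3.14].

INTERFACE

Orientations are given as a unit quaternion [w, x, y, z].
In Python, from workcell import readout, camera, camera_model, r gives the robot as it stands. The module is installed in compiled form; this text tells all that it offers.
- The arm moves only by the shell command python3 -m inch 'ROWS'. ROWS is JSON, one flat list of numbers, 7 for each row, row after row: the gripper's target within -1 to 1 (fully open at 1, half-way at 0, shut at -1), then the shift along the tool's x, y, z in cm, then the turn, a rotation vector about the tool's x, y, z in rad. A call has 1 to 20 rows; each row shifts and turns the commanded pose from where the row before left it, along the tool's axes as they then stand; what a row does not reach is not made up. A row lasts 1/12 s, in which the tool goes at most 41.7 mm and 7.16 degrees, less where a joint would pass 70% of its speed; a pose out of reach is approached as far as the arm can. A call is refused whole if a number of a shift passes 4.17 or a number of a turn 0.125, either way. A call with a gripper value outside its range is refused whole. The fingers move at their own pace and stop on an object; the grip force is fixed at half the most. Time passes only in rows, so rows that do not move let the fingers close. It gives the time, the measured TCP pose, the force, the opening and the grip force at its end, in the units of the state.
- readout.read_state(): the state, without advancing time (a new reading comes with each control period).
- camera(name): name is "scene" or "top" or "wrist"; returns the picture (384x512x3 uint8, red, green, blue); there is no depth.
- camera_model(name): a dict with "intrinsics" (3x3 intrinsics, pixels), "extrinsics" (4x4, takes a point from camera to world coordinates); the wrist camera has in their place "mount" (4x4, takes a point from camera to tool coordinates, whose origin is the TCP and whose axes are the flange's). Camera axes: x right, y down, z forward; pixel columns grow to the right and rows downward; lengths in m; the calibration is good to about 2 mm. A picture is of the moment at which its call begins: read the wrist's pose just before it. camera_model takes no time and is no camera call.
- r.hand_in(): hands the job in; it is judged then, once.
The state is a dict: "time": time; "q": joint angles; "qvel": joint speeds; "effort": joint torques, N m; "tcp_pos": TCP position; "ee_rot": TCP orientation; "wrist_force": force on the tool from outside, world axes, zero at the start; "ft_torque": the same for the moment, N m; "finger_gap": opening from 0.0 (shut) to 1.0 (fully open); "grip_force": force on a finger pad.
Only numpy, scipy, OpenCV 4.12 (cv2) and the standard library are available. Lean on these libraries where they do the work, as an engineer would, in place of code of your own. Each camera call takes 0.05 s, during which the arm holds its last target. There are 200 camera calls.

## Working session

There is one attempt and no reset: what is moved stays moved. The work goes in short steps, Python scripts to look and compute and a shell command to move; the robot and the scene stay as the last step left them, time stands still between calls to the robot, and variables do not carry over. Pictures are saved under pics/ and viewed, at most 10 in all, crops included, and the job is handed in when it is done.

```bash
mkdir -p pics
cat > h.py <<'E'
import numpy as np, cv2
from scipy.spatial.transform import Rotation as R
from workcell import readout, camera, camera_model, r
def st(): return readout.read_state()
def Rt(s): q=s['ee_rot']; return R.from_quat([q[1],q[2],q[3],q[0]]).as_matrix()
def cam(name):
    m=camera_model(name); K=np.array(m['intrinsics'])
    if name=='wrist':
        s=st(); T=np.eye(4); T[:3,:3]=Rt(s); T[:3,3]=s['tcp_pos']; E=T@np.array(m['mount'])
    else: E=np.array(m['extrinsics'])
    return K,E
def ray(K,E,px,z):
    d=E[:3,:3]@np.linalg.solve(K,[px[0],px[1],1.]); o=E[:3,3]; return o+d*(z-o[2])/d[2]
def proj(K,E,p):
    c=E[:3,:3].T@(np.asarray(p)-E[:3,3]); u=K@c; return u[:2]/u[2]
def save(n,im): cv2.imwrite('pics/'+n,im[:,:,::-1])
E
python3 - <<'E'
from h import *
s=st(); print(s, r.tcp_to_grasp)
for n in ('top','scene'):
    im=camera(n); save(n+'0.png',im); K,E=cam(n); print(n,K.tolist(),E.round(3).tolist())
print(np.array(camera_model('wrist')['mount']).round(3).tolist())
a=cv2.imread('pics/top0.png'); cv2.imwrite('pics/t0.png',cv2.resize(a,(800,600)))
E
```

```text
{'time': 0.0, 'q': array([1.12339257e+00, 2.59200644e-01, 2.07454521e-02, 1.33367876e+00,
       9.30476610e-06, 1.41817789e+00]), 'qvel': array([ 0.00055498,  0.00099379, -0.00084807,  0.00067623,  0.00035994,
       -0.00121042]), 'effort': array([-2.91655917e-03, -5.55651605e+01,  3.44523025e+01,  1.37871140e-02,
       -3.60056383e-04, -2.32154690e-05]), 'tcp_pos': array([0.1596837 , 0.52601821, 0.23065515]), 'ee_rot': array([-2.02099322e-04,  1.46859533e-01,  9.89157131e-01, -6.37564024e-04]), 'wrist_force': array([0.62932793, 0.0904501 , 0.72172622]), 'ft_torque': array([ 0.03672179, -0.02249715, -0.06002959]), 'grip_force': 0.0, 'finger_gap': 0.9972251405343857} -0.0187
top [[362.0680361035448, 0.0, 258.59629922153385], [0.0, 362.0680361035448, 185.61970628133437], [0.0, 0.0, 1.0]] [[-0.02, -0.996, 0.083, 0.449], [-1.0, 0.021, 0.007, 0.018], [-0.008, -0.083, -0.996, 1.117], [0.0, 0.0, 0.0, 1.0]]
scene [[488.91424182881815, 0.0, 253.2107135383687], [0.0, 488.91424182881815, 189.49007267984496], [0.0, 0.0, 1.0]] [[0.982, -0.147, 0.116, 0.381], [-0.188, -0.77, 0.61, -0.784], [-0.0, -0.621, -0.784, 1.111], [0.0, 0.0, 0.0, 1.0]]
[[-0.001, -0.954, -0.301, 0.076], [1.0, -0.001, 0.0, -0.001], [-0.0, -0.301, 0.954, -0.143], [0.0, 0.0, 0.0, 1.0]]
```

View pics/t0.png

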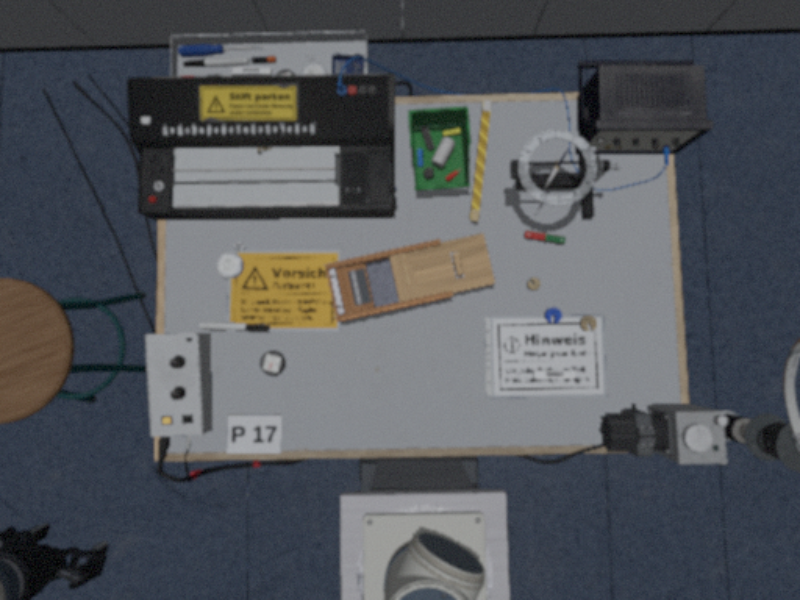

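View pics/scene0.png

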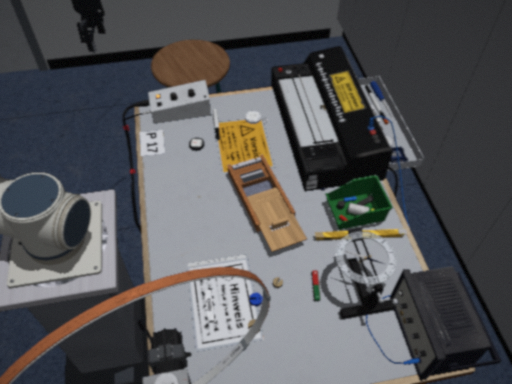

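The top picture (800 px wide) shows the case at about (410,277) with its end block at left (337,292) and the lid drawn out to the right; grip bar at (458,265). Candidates for the large weight are brass (588,323), brass (533,284) and the blue look-alike (553,315). By size (588,323) looks largest. I'll check in a crop.

Run:
```python
from h import *
im=cv2.imread('pics/top0.png')[:,:,::-1].copy()
K,E=cam('top')
hsv=cv2.cvtColor(im,cv2.COLOR_RGB2HSV)
m=cv2.inRange(hsv,(8,60,60),(28,255,255)); m2=cv2.inRange(hsv,(105,130,60),(130,255,255))
for nm,mm,roi in (('brass',m,(320,165,400,225)),('blue',m2,(320,165,400,225))):
    x0,y0,x1,y1=roi; n,l,s,c=cv2.connectedComponentsWithStats(mm[y0:y1,x0:x1])
    for i in range(1,n):
        if s[i,4]>15: p=c[i]+[x0,y0]; print(nm,p.round(1),s[i],ray(K,E,p,0.012).round(4))
P=lambda u,v:(u*.64,v*.64)
for nm,u,v,z in (('blk L top',330,268,.035),('blk L bot',341,322,.035),('lid tail top',484,235,.03),('lid tail bot',494,285,.03),('grip',458,265,.054)):
    print(nm,ray(K,E,P(u,v),z).round(4))
a=cv2.resize(im[165:225,320:400],None,fx=6,fy=6,interpolation=cv2.INTER_CUBIC)
b=cv2.resize(im[140:215,200:325],None,fx=6,fy=6,interpolation=cv2.INTER_CUBIC)
o=np.zeros((600,800,3),np.uint8); b=cv2.resize(b,(500,300)); o[:300,:500]=b; o[300:600,:400]=cv2.resize(a,(400,300)); save('crop1.png',o)
```

```text
brass [341.2 182.1] [18 14  6  6 16] [ 0.5469 -0.2276  0.012 ]
blue [353.8 200.7] [29 33 10  8 46] [ 0.4892 -0.2634  0.012 ]
blk L top [0.585 0.167 0.035]
blk L bot [0.4806 0.147  0.035 ]
lid tail top [ 0.6437 -0.1321  0.03  ]
lid tail bot [ 0.5459 -0.1482  0.03  ]
grip [ 0.5831 -0.0779  0.054 ]
```

View pics/crop1.png

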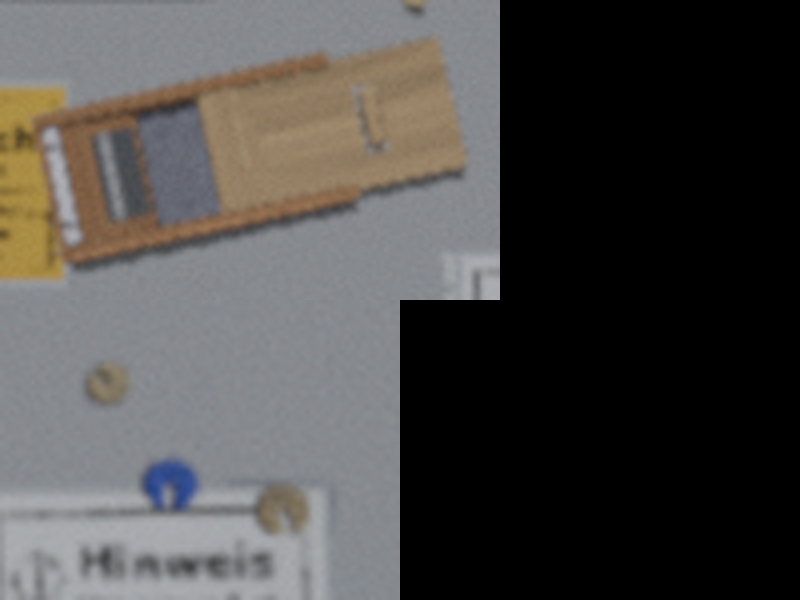

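The crop confirms it: the brass weight at crop (283,510) is about as big as the blue one and larger than the brass one at (107,383). It is the large_weight, with its slot facing the robot. It sits at top pixel (376.6,207). The case outline corners are also readable.

```bash
cat >> h.py <<'E'
def rel(p,yaw):
    """shift in cm along tool axes to take TCP to p, and tool-z turn so tool y heads along yaw"""
    s=st(); M=Rt(s); d=M.T@(np.array(p)-s['tcp_pos'])*100
    y=M[:,1]; h=np.arctan2(y[1],y[0]); t=(yaw-h+np.pi/2)%np.pi-np.pi/2
    return d.round(2), round(-t,3), M.round(3)
E
python3 - <<'E'
from h import *
K,E=cam('top')
c=[ray(K,E,p,.035) for p in ((209.5,170),(217,205.5),(281.2,154.2),(289.2,188.2))]
for a in c: print(a.round(4))
x=(c[0]+c[1]-c[2]-c[3]); x/=np.linalg.norm(x); print('casex',x, 'len',np.linalg.norm(c[0]+c[1]-c[2]-c[3])/2, 'yaw',np.arctan2(x[1],x[0]))
mid=(c[0]+c[1]+c[2]+c[3])/4; o=mid-x*.02; print('origin',o)
w=ray(K,E,(376.6,207),.012); print('w',w)
yaw=np.arctan2(x[1],x[0])-np.pi/2
print(rel([w[0],w[1],.15],yaw),yaw)
E
```

```text
[0.5897 0.1721 0.035 ]
[0.4824 0.1507 0.035 ]
[ 0.6331 -0.045   0.035 ]
[ 0.5297 -0.0663  0.035 ]
casex [-0.20461175  0.97884321  0.        ] len 0.22169161443822966 yaw 1.7768633713417352
origin [0.56280657 0.03330851 0.035     ]
w [ 0.46859205 -0.33184736  0.012     ]
(array([-54.48, -73.1 ,   8.15]), np.float64(1.07), array([[-0.957,  0.291, -0.001],
       [ 0.291,  0.957, -0.001],
       [ 0.   , -0.001, -1.   ]])) 0.20606704454683866
```

```bash
python3 -m inch '[1,0,0,0,0,0,0.119, 1,0,0,0,0,0,0.119, 1,0,0,0,0,0,0.119, 1,0,0,0,0,0,0.119, 1,0,0,0,0,0,0.119, 1,0,0,0,0,0,0.119, 1,0,0,0,0,0,0.119, 1,0,0,0,0,0,0.119, 1,0,0,0,0,0,0.118]'
python3 - <<'E'
from h import *
print(rel([.468,-.332,.16],.206)); print(rel([.47,.1,.2],.206))
E
```

```text
time: 0.85
tcp_pos: [0.1597, 0.5261, 0.2309]
ee_rot: [0.0, 0.633, 0.774, -0.0]
wrist_force: [-0.0, 0.1, 0.1]
finger_gap: 1.007
grip_force: 0.0
(array([-90.22,  13.16,   7.14]), np.float64(-0.006), array([[-0.199,  0.98 , -0.   ],
       [ 0.98 ,  0.199, -0.001],
       [-0.001, -0.001, -1.   ]]))
(array([-47.93,  21.94,   3.11]), np.float64(-0.006), array([[-0.199,  0.98 , -0.   ],
       [ 0.98 ,  0.199, -0.001],
       [-0.001, -0.001, -1.   ]]))
```

```bash
python3 -m inch '[1,-3.5,1.8,0,0,0,0, 1,-3.5,1.8,0,0,0,0, 1,-3.5,1.8,0,0,0,0, 1,-3.5,1.8,0,0,0,0, 1,-3.5,1.8,0,0,0,0, 1,-3.5,1.8,0,0,0,0, 1,-3.5,1.8,0,0,0,0, 1,-3.5,1.8,0,0,0,0, 1,-3.5,1.8,0,0,0,0, 1,-3.5,1.8,0,0,0,0, 1,-3.5,1.8,0,0,0,0, 1,-3.5,1.8,0,0,0,0]'
python3 -m inch '[1,-3.4,-0.6,0.4,0,0,0, 1,-3.4,-0.6,0.4,0,0,0, 1,-3.4,-0.6,0.4,0,0,0, 1,-3.4,-0.6,0.4,0,0,0, 1,-3.4,-0.6,0.4,0,0,0, 1,-3.4,-0.6,0.4,0,0,0, 1,-3.4,-0.6,0.4,0,0,0, 1,-3.4,-0.6,0.4,0,0,0, 1,-3.4,-0.6,0.4,0,0,0, 1,-3.4,-0.6,0.4,0,0,0, 1,-3.4,-0.6,0.4,0,0,0, 1,-3.4,-0.6,0.4,0,0,0, 1,-3,-0.6,0.4,0,0,0, 1,-2,-0.6,0.4,0,0,0, 1,0,0,0,0,0,0]'
python3 - <<'E'
from h import *
print(rel([.468,-.332,.16],.206))
K,E=cam('wrist'); im=camera('wrist')
hsv=cv2.cvtColor(im,cv2.COLOR_RGB2HSV)
for nm,a,b in (('brass',(10,50,40),(30,255,255)),('blue',(105,130,40),(130,255,255))):
    m=cv2.inRange(hsv,a,b); m=cv2.morphologyEx(m,cv2.MORPH_CLOSE,np.ones((5,5)))
    for c in cv2.findContours(m,0,2)[0]:
        if cv2.contourArea(c)>150:
            (u,v),rr=cv2.minEnclosingCircle(c); print(nm,u,v,rr,cv2.contourArea(c),ray(K,E,(u,v),.014).round(4))
save('w1.png',im)
E
```

```text
time: 1.85
tcp_pos: [0.4578, 0.1575, 0.2312]
ee_rot: [-0.0, 0.631, 0.776, -0.0]
wrist_force: [0.3, -0.1, -0.0]
finger_gap: 1.002
grip_force: 0.0
time: 3.1
tcp_pos: [0.4679, -0.3097, 0.1735]
ee_rot: [-0.001, 0.632, 0.775, -0.0]
wrist_force: [-1.7, 1.0, -0.6]
finger_gap: 1.001
grip_force: 0.0
(array([-2.19, -0.44,  1.35]), np.float64(-0.003), array([[-0.201,  0.98 , -0.002],
       [ 0.98 ,  0.201,  0.001],
       [ 0.001, -0.002, -1.   ]]))
brass 251.5 312.0 89.4498062133789 1352.0 [ 0.5023 -0.4991  0.014 ]
brass 253.3458709716797 189.15232849121094 13.276307106018066 419.5 [ 0.4702 -0.3289  0.014 ]
brass 344.1856994628906 113.81428527832031 12.465392112731934 399.0 [ 0.5481 -0.2272  0.014 ]
brass 507.25 30.5 13.050483703613281 200.0 [ 0.6806 -0.1199  0.014 ]
brass 435.0 14.5 59.78512954711914 3359.0 [ 0.6062 -0.1212  0.014 ]
brass 51.0 77.0 77.02606964111328 1229.5 [ 0.2431 -0.2525  0.014 ]
blue 94.0 371.0 23.32390594482422 570.0 [ 0.2977 -0.6487  0.014 ]
blue 195.0 313.0 34.365779876708984 904.5 [ 0.4281 -0.5161  0.014 ]
blue 280.1195068359375 134.82470703125 14.99205207824707 536.5 [ 0.4864 -0.2624  0.014 ]
blue 14.5 84.5 85.73515319824219 3579.5 [ 0.2061 -0.2675  0.014 ]
```

View pics/w1.png

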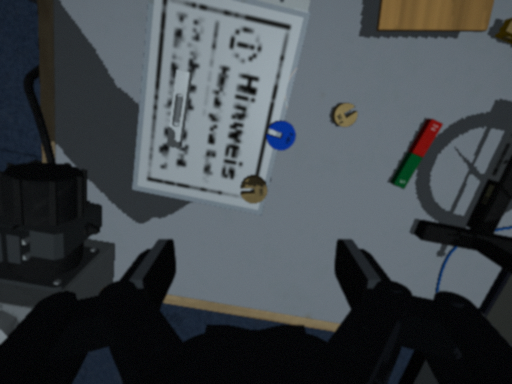

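The wrist picture shows the large weight at (253,189), blue at (280,135), small brass at (344,114), magnet at (417,153) and level at (178,105). Nothing else lies within the fingers' span. Next I descend and grip.

```bash
python3 -m inch '[1,-1.0,-0.1,1.5,0,0,0, 1,-0.93,-0.08,2.5,0,0,0, 1,0,0,3,0,0,0, 1,0,0,3,0,0,0, 1,0,0,3,0,0,0, 1,0,0,2,0,0,0, 1,0,0,1.2,0,0,0, 1,0,0,0.8,0,0,0, 1,0,0,0,0,0,0]'
python3 - <<'E'
from h import *
print(rel([.470,-.329,.001],.206)[:2])
E
```

```text
time: 3.9
tcp_pos: [0.4703, -0.3239, 0.004]
ee_rot: [-0.001, 0.63, 0.776, 0.0]
wrist_force: [-0.9, 0.3, -0.2]
finger_gap: 1.002
grip_force: 0.0
(array([-0.49, -0.13,  0.3 ]), np.float64(0.001))
```

```bash
python3 -m inch '[1,-0.5,-0.1,0.3,0,0,0, 1,0,0,0,0,0,0, -1,0,0,0,0,0,0, -1,0,0,0,0,0,0, -1,0,0,0,0,0,0, -1,0,0,0,0,0,0, -1,0,0,0,0,0,0, -1,0,0,0,0,0,0, -1,0,0,0,0,0,0, -1,0,0,0,0,0,0]'
```

```text
time: 4.73
tcp_pos: [0.4709, -0.3307, 0.003]
ee_rot: [0.0, 0.631, 0.776, -0.0]
wrist_force: [-0.6, 0.4, 5.7]
finger_gap: 0.336
grip_force: 59.0
```

```bash
python3 -m inch '[-1,0,0,-1.5,0,0,0, -1,0,0,-3,0,0,0, -1,0,0,-4,0,0,0, -1,0,0,-4,0,0,0, -1,0,0,-3,0,0,0, -1,2,1,-1,0,0,0, -1,3.4,2,0,0,0,0, -1,3.4,2,0,0,0,0, -1,3.4,2,0,0,0,0, -1,3.4,2,0,0,0,0, -1,3.4,2,0,0,0,0, -1,3.4,2,0,0,0,0, -1,3.1,2,0,0,0,0, -1,2,1,0,0,0,0, -1,0,0,0,0,0,0, -1,0,0,0,0,0,0]'
python3 - <<'E'
from h import *
K,E=cam('wrist'); im=camera('wrist'); save('w2.png',im); np.savez('w2.npz',K=K,E=E)
print(E.round(4).tolist())
E
```

```text
time: 6.07
tcp_pos: [0.5712, -0.0273, 0.1671]
ee_rot: [-0.0, 0.63, 0.777, -0.0]
wrist_force: [0.1, 0.5, -2.0]
finger_gap: 0.34
grip_force: 59.6
[[0.9784, 0.1971, 0.062, 0.5558], [0.2067, -0.933, -0.2948, 0.0473], [-0.0003, 0.3012, -0.9536, 0.3102], [0.0, 0.0, 0.0, 1.0]]
```

View pics/w2.png

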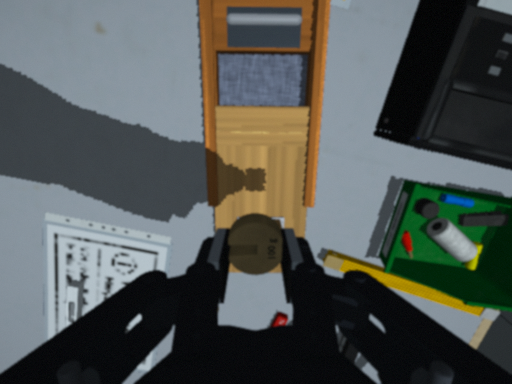

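The wrist picture shows the weight held at (255,243). Also visible are the lid nose edge at row 107 (columns 217–309), the felt compartment at rows 52–107, and the rail tail ends at (207,205) and (314,207).

Run:
```python
from h import *
d=np.load('w2.npz');K,E=d['K'],d['E']
im=cv2.imread('pics/w2.png'); g=cv2.cvtColor(im,cv2.COLOR_BGR2LAB).astype(int)
print('col262 b', [(v,g[v,262].tolist()) for v in range(34,60,2)],)
f=lambda u,v,z:ray(K,E,(u,v),z)
rl,rr=f(207,205,.035),f(314,207,.035); tl,tr=f(200,5,.035),f(329,5,.035)
print('rail ends',rl.round(4),rr.round(4),np.linalg.norm(rl-rr))
print('rail far',tl.round(4),tr.round(4),np.linalg.norm(tl-tr))
x=(tl+tr-rl-rr);x/=np.linalg.norm(x);print('x',x,np.arctan2(x[1],x[0]))
mid=(rl+rr)/2; 
for nm,p in (('noseL',f(217,107,.03)),('noseR',f(309,106,.03)),('far rim',f(262,52,.024)),('far floor',f(262,53,.005)),('railend',mid),('weight',f(255,243,.165)),('topo',np.array([.5628,.0333,0]))):
    q=p-mid; print(nm,p.round(4),'casex %.4f'%(q@x-.095),'casey %.4f'%(-(q[0]*x[1]-q[1]*x[0])))
```

```text
col262 b [(34, [63, 127, 122]), (36, [66, 126, 122]), (38, [64, 126, 122]), (40, [63, 127, 121]), (42, [65, 127, 121]), (44, [66, 127, 121]), (46, [72, 129, 126]), (48, [101, 143, 156]), (50, [82, 141, 157]), (52, [33, 133, 140]), (54, [64, 129, 124]), (56, [110, 128, 116]), (58, [118, 129, 115])]
rail ends [ 0.5273 -0.0658  0.035 ] [ 0.64   -0.0443  0.035 ] 0.11465970216025914
rail far [0.4926 0.1162 0.035 ] [0.602  0.1393 0.035 ] 0.11183462544778462
x [-0.19490224  0.98082267  0.        ] 1.7669541011224565
noseL [0.5205 0.0354 0.03  ] casex 0.0060 casey 0.0443
noseR [0.6082 0.0549 0.03  ] casex 0.0080 casey -0.0455
far rim [0.553 0.093 0.024] casex 0.0562 casey 0.0012
far floor [0.553  0.0952 0.005 ] casex 0.0583 casey 0.0008
railend [ 0.5837 -0.055   0.035 ] casex -0.0950 casey -0.0000
weight [ 0.5723 -0.0302  0.165 ] casex -0.0684 casey 0.0063
topo [0.5628 0.0333 0.    ] casex -0.0043 casey 0.0032
```

```bash
python3 -m inch '[-1,2,0.15,0,0,0,0, -1,3.2,0.2,0,0,0,0, -1,3.04,0.2,0,0,0,0, -1,2,0.2,0,0,0,0, -1,0,0,2,0,0,0, -1,0,0,3,0,0,0, -1,0,0,3,0,0,0, -1,0,0,2,0,0,0, -1,0,0,0,0,0,0, -1,0,0,0,0,0,0]'
python3 - <<'E'
from h import *
print(rel([.558,.0745,.009],.2)[:2])
E
```

```text
time: 6.95
tcp_pos: [0.5571, 0.072, 0.067]
ee_rot: [-0.001, 0.631, 0.776, -0.001]
wrist_force: [0.6, 0.3, -0.1]
finger_gap: 0.337
grip_force: 59.6
(array([0.23, 0.15, 5.8 ]), np.float64(0.004))
```

```bash
python3 -m inch '[-1,0.2,0.1,0.8,0,0,0, -1,0,0,1.5,0,0,0, -1,0,0,1.5,0,0,0, -1,0,0,1,0,0,0, -1,0,0,0.5,0,0,0, -1,0,0,0.3,0,0,0, -1,0,0,0,0,0,0, -1,0,0,0,0,0,0]'
```

```text
time: 7.62
tcp_pos: [0.5586, 0.0753, 0.0119]
ee_rot: [0.0, 0.631, 0.776, 0.0]
wrist_force: [-0.2, 0.1, -0.1]
finger_gap: 0.338
grip_force: 59.6
```

```bash
python3 -m inch '[-1,0,0,0.2,0,0,0, -1,0,0,0.15,0,0,0, -1,0,0,0,0,0,0, -1,0,0,0,0,0,0]'; python3 -m inch '[0,0,0,0,0,0,0, 0,0,0,0,0,0,0, 0,0,0,0,0,0,0, 0,0,0,0,0,0,0, 0,0,0,0,0,0,0]'
```

```text
time: 7.95
tcp_pos: [0.5584, 0.0753, 0.0081]
ee_rot: [0.0, 0.631, 0.776, 0.0]
wrist_force: [0.8, 1.0, 0.7]
finger_gap: 0.336
grip_force: 59.7
time: 8.37
tcp_pos: [0.5582, 0.0753, 0.0078]
ee_rot: [-0.0, 0.631, 0.776, -0.0]
wrist_force: [0.6, -0.1, -0.8]
finger_gap: 0.495
grip_force: 0.0
```

```bash
python3 -m inch '[0,0,0,-1,0,0,0, 0,0,0,-2,0,0,0, 0,0,0,-3,0,0,0, 0,0,0,-3,0,0,0, -1,0,0,-3,0,0,0, -1,-2,0,-1,0,0,0, -1,-3,0,0,0,0,0, -1,-3,0,0,0,0,0, -1,-3,0,0,0,0,0, -1,-3,0,0,0,0,0, -1,-3,0,0,0,0,0, -1,-2,0,0,0,0,0, -1,-0.8,0,0,0,0,0, -1,0,0,0,0,0,0, -1,0,0,0,0,0,0]'
python3 - <<'E'
from h import *
K,E=cam('wrist'); im=camera('wrist'); save('w3.png',im); np.savez('w3.npz',K=K,E=E)
E
```

```text
time: 9.62
tcp_pos: [0.5984, -0.1181, 0.138]
ee_rot: [-0.0, 0.631, 0.776, 0.0]
wrist_force: [-0.5, -0.4, -0.9]
finger_gap: 0.001
grip_force: 0.0
```

View pics/w3.png

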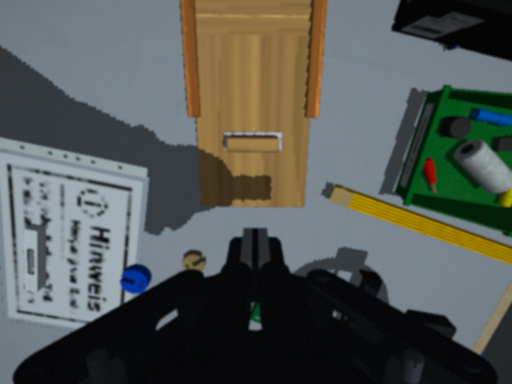

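The wrist picture shows the lid with the grip bar's light top edge at (253,143), spanning columns 223–282 and rows 133–152. The closed fingers are behind it at (255,240). Next: measure the bar and check the compartment from the top camera.

Run:
```python
from h import *
d=np.load('w3.npz');K,E=d['K'],d['E']; s=st(); o=np.array([.5652,.0382,0]); x=np.array([-.195,.981,0]); y=np.array([-.981,-.195,0])
def C(p): q=np.asarray(p)-o; return (round(1e3*float(q@x),1),round(1e3*float(q@y),1))
for nm,u,v,z in (('bar far L',223,133,.054),('bar far R',282,133,.054),('bar near L top?',225,138,.054),('bar near top',280,138,.054),('bar near bottom',253,152,.03),('lid tail L',201,207,.03),('lid tail R',304,206,.03)):
    p=ray(K,E,(u,v),z); print(nm,p.round(4),C(p))
print('tcp',C(s['tcp_pos']))
im=camera('top'); cr=im[135:220,200:330]; cv2.imwrite('pics/top2.png',cv2.resize(cr,(780,510),interpolation=cv2.INTER_CUBIC)[:,:,::-1])
```

```text
bar far L [ 0.5627 -0.072   0.054 ] (-107.6, 24.0)
bar far R [ 0.6097 -0.0622  0.054 ] (-107.2, -24.1)
bar near L top? [ 0.565  -0.0757  0.054 ] (-111.7, 22.4)
bar near top [ 0.6091 -0.0665  0.054 ] (-111.3, -22.6)
bar near bottom [ 0.5904 -0.0864  0.03  ] (-127.1, -0.4)
lid tail L [ 0.5515 -0.1497  0.03  ] (-181.7, 50.1)
lid tail R [ 0.6499 -0.1282  0.03  ] (-179.8, -50.7)
tcp (-159.3, -2.2)
```

View pics/top2.png

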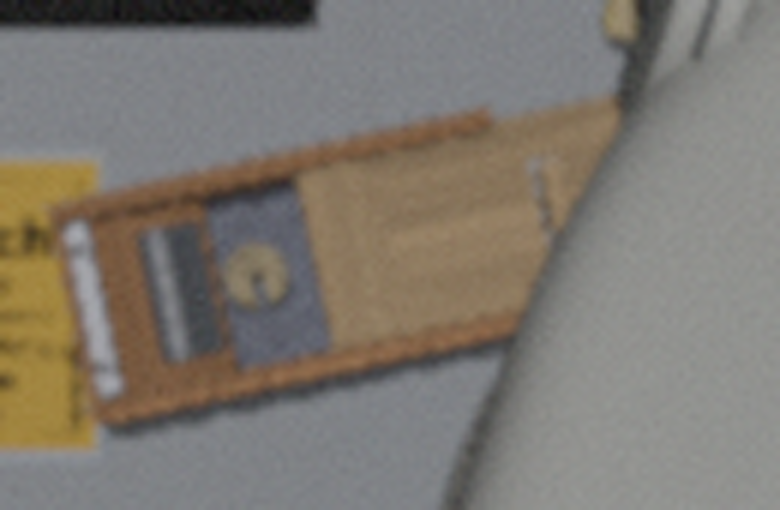

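The weight lies flat in the compartment at (258,277), clear of the lid nose at column 315. Now descend behind the grip bar.

```bash
python3 -m inch '[-1,0,-0.1,2,0,0,0, -1,0,-0.1,3,0,0,0, -1,0,0,2.5,0,0,0, -1,0,0,1.5,0,0,0, -1,0,0,0.8,0,0,0, -1,0,0,0,0,0,0, -1,0,0,0,0,0,0]'; python3 -m inch '[-1,0.6,0,0,0,0,0, -1,0.5,0,0,0,0,0, -1,0.3,0,0,0,0,0, -1,0.3,0,0,0,0,0, -1,0.3,0,0,0,0,0, -1,0.3,0,0,0,0,0, -1,0,0,0,0,0,0]'
```

```text
time: 10.3
tcp_pos: [0.5969, -0.1182, 0.0404]
ee_rot: [0.0, 0.63, 0.776, 0.0]
wrist_force: [0.5, -0.1, 1.4]
finger_gap: 0.0
grip_force: 0.0
time: 10.88
tcp_pos: [0.5918, -0.0958, 0.0399]
ee_rot: [-0.0, 0.631, 0.776, 0.0]
wrist_force: [0.6, -0.0, 0.1]
finger_gap: 0.008
grip_force: 0.0
```

```bash
for i in 1; do python3 -m inch '[-1,0.3,0,0,0,0,0, -1,0.3,0,0,0,0,0, -1,0.3,0,0,0,0,0, -1,0.3,0,0,0,0,0]'; done; python3 -m inch '[-1,0.3,0,0,0,0,0, -1,0.3,0,0,0,0,0, -1,0.3,0,0,0,0,0, -1,0.3,0,0,0,0,0, -1,0.3,0,0,0,0,0, -1,0.3,0,0,0,0,0, -1,0.3,0,0,0,0,0]'
```

```text
time: 11.22
tcp_pos: [0.5896, -0.0845, 0.0398]
ee_rot: [0.0, 0.631, 0.776, -0.0]
wrist_force: [-0.0, -1.6, -0.0]
finger_gap: -0.002
grip_force: 0.5
time: 11.8
tcp_pos: [0.5852, -0.0638, 0.0398]
ee_rot: [0.0, 0.631, 0.776, -0.0]
wrist_force: [-0.1, -1.1, -0.3]
finger_gap: 0.001
grip_force: 0.5
```

```bash
python3 -m inch '[-1,0.3,0,0,0,0,0, -1,0.3,0,0,0,0,0, -1,0.3,0,0,0,0,0, -1,0.3,0,0,0,0,0, -1,0.3,0,0,0,0,0, -1,0.3,0,0,0,0,0]'; for i in 1 2 3 4 5; do python3 -m inch '[-1,0.15,0,0,0,0,0, -1,0.15,0,0,0,0,0, -1,0.1,0,0,0,0,0]' | egrep 'time|pos|wrist'; done
```

```text
time: 12.3
tcp_pos: [0.5815, -0.0462, 0.0398]
ee_rot: [0.0, 0.631, 0.776, 0.0]
wrist_force: [-0.5, -1.0, 0.2]
finger_gap: 0.001
grip_force: 0.5
time: 12.55
tcp_pos: [0.5807, -0.0424, 0.0397]
wrist_force: [0.2, -1.4, -0.0]
time: 12.8
tcp_pos: [0.5799, -0.0386, 0.0398]
wrist_force: [0.5, -0.5, -0.6]
time: 13.05
tcp_pos: [0.5791, -0.0345, 0.0398]
wrist_force: [0.8, -0.2, -0.4]
time: 13.3
tcp_pos: [0.5783, -0.0306, 0.0398]
wrist_force: [-0.3, -0.3, 1.1]
time: 13.55
tcp_pos: [0.5774, -0.0267, 0.0398]
wrist_force: [0.7, -1.6, 0.5]
```

```bash
python3 -m inch '[-1,0.1,0,0,0,0,0, -1,0.1,0,0,0,0,0, -1,0.1,0,0,0,0,0]' | egrep 'time|pos|wrist'; python3 -m inch '[-1,0.1,0,0,0,0,0, -1,0.1,0,0,0,0,0, -1,0.1,0,0,0,0,0]' | egrep 'time|pos|wrist'
python3 - <<'E'
from h import *
im=camera('top'); save('top3f.png',im); cr=im[135:220,200:330]; cv2.imwrite('pics/top3.png',cv2.resize(cr,(780,510),interpolation=cv2.INTER_CUBIC)[:,:,::-1])
E
```

```text
time: 13.8
tcp_pos: [0.5768, -0.0239, 0.0398]
wrist_force: [0.1, -1.4, -0.4]
time: 14.05
tcp_pos: [0.5763, -0.0211, 0.0398]
wrist_force: [-0.5, -4.2, 0.7]
```

View pics/top3.png

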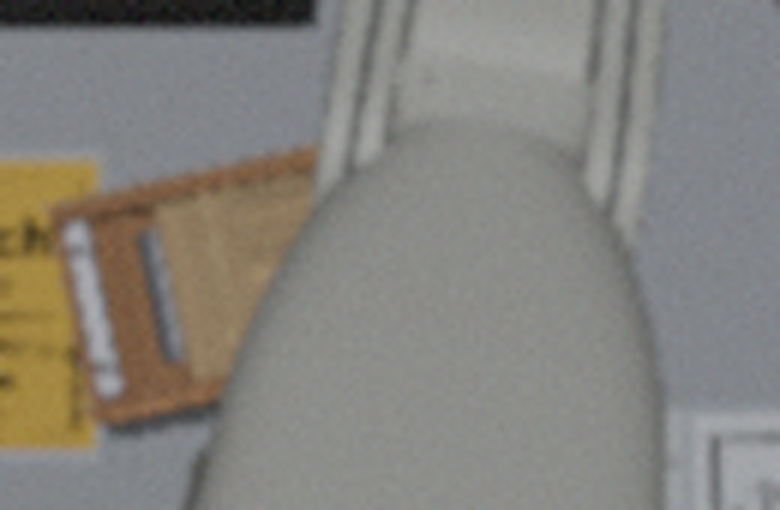

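The picture shows the lid nose (column 175) just at the metal ridge strip (column 165), with the end block at column 95. The force is rising, so I push on in fine steps.

```bash
python3 -m inch '[-1,0.08,0,0,0,0,0, -1,0,0,0,0,0,0]' | egrep 'time|pos|wrist'; python3 -m inch '[-1,0.08,0,0,0,0,0, -1,0,0,0,0,0,0]' | egrep 'time|pos|wrist'; python3 -m inch '[-1,0.08,0,0,0,0,0, -1,0,0,0,0,0,0]' | egrep 'time|pos|wrist'
```

```text
time: 14.27
tcp_pos: [0.5763, -0.0203, 0.04]
wrist_force: [0.8, -2.7, 1.6]
time: 14.43
tcp_pos: [0.576, -0.0195, 0.0399]
wrist_force: [0.2, -2.8, 1.6]
time: 14.6
tcp_pos: [0.576, -0.0188, 0.0399]
wrist_force: [0.4, -3.8, 3.3]
```

```bash
python3 -m inch '[-1,0.08,0,0,0,0,0, -1,0,0,0,0,0,0]' | egrep 'time|pos|wrist'; python3 -m inch '[-1,0.08,0,0,0,0,0, -1,0,0,0,0,0,0]' | egrep 'time|pos|wrist'; python3 -m inch '[-1,0.08,0,0,0,0,0, -1,0,0,0,0,0,0]' | egrep 'time|pos|wrist';  python3 -m inch '[-1,0.08,0,0,0,0,0, -1,0,0,0,0,0,0]' | egrep 'time|pos|wrist'
```

```text
time: 14.77
tcp_pos: [0.5758, -0.0179, 0.0399]
wrist_force: [0.7, -4.3, 2.7]
time: 14.93
tcp_pos: [0.5755, -0.017, 0.0398]
wrist_force: [0.0, -4.3, 2.3]
time: 15.1
tcp_pos: [0.5752, -0.0161, 0.0398]
wrist_force: [1.2, -3.0, 3.2]
time: 15.27
tcp_pos: [0.575, -0.0153, 0.0397]
wrist_force: [0.3, -2.8, 1.8]
```

```bash
python3 -m inch '[-1,0.1,0,0,0,0,0, -1,0.1,0,0,0,0,0, -1,0.1,0,0,0,0,0, -1,0.1,0,0,0,0,0, -1,0.1,0,0,0,0,0, -1,0.1,0,0,0,0,0]' | egrep 'time|pos|wrist'; python3 -m inch '[-1,0.1,0,0,0,0,0, -1,0.1,0,0,0,0,0, -1,0.1,0,0,0,0,0, -1,0.1,0,0,0,0,0, -1,0.1,0,0,0,0,0, -1,0.1,0,0,0,0,0]' | egrep 'time|pos|wrist'; python3 -m inch '[-1,0.1,0,0,0,0,0, -1,0.1,0,0,0,0,0, -1,0.1,0,0,0,0,0, -1,0.1,0,0,0,0,0]' | egrep 'time|pos|wrist'
```

```text
time: 15.77
tcp_pos: [0.5738, -0.0095, 0.0397]
wrist_force: [1.0, -1.9, 1.6]
time: 16.27
tcp_pos: [0.5726, -0.0037, 0.0398]
wrist_force: [0.8, -2.0, 1.5]
time: 16.6
tcp_pos: [0.5718, 0.0002, 0.0398]
wrist_force: [1.1, -2.0, 1.3]
```

```bash
python3 -m inch '[-1,0.1,0,0,0,0,0, -1,0.1,0,0,0,0,0, -1,0.1,0,0,0,0,0, -1,0.1,0,0,0,0,0]' | egrep 'time|pos|wrist'; python3 -m inch '[-1,0.1,0,0,0,0,0, -1,0.1,0,0,0,0,0]' | egrep 'time|pos|wrist'; python3 -m inch '[-1,0.1,0,0,0,0,0, -1,0.1,0,0,0,0,0]' | egrep 'time|pos|wrist';  python3 -m inch '[-1,0.1,0,0,0,0,0]' | egrep 'time|pos|wrist'
```

```text
time: 16.93
tcp_pos: [0.571, 0.0042, 0.0398]
wrist_force: [0.8, -2.9, 2.1]
time: 17.1
tcp_pos: [0.5705, 0.0061, 0.0398]
wrist_force: [1.0, -2.0, 1.0]
time: 17.27
tcp_pos: [0.5701, 0.0081, 0.0398]
wrist_force: [0.5, -2.1, 1.3]
time: 17.35
tcp_pos: [0.5699, 0.0093, 0.0397]
wrist_force: [0.0, -0.6, 1.3]
```

```bash
python3 -m inch '[-1,0.06,0,0,0,0,0, -1,0,0,0,0,0,0]' | egrep 'pos|wrist'; python3 -m inch '[-1,0.06,0,0,0,0,0, -1,0,0,0,0,0,0]' | egrep 'pos|wrist'; python3 -m inch '[-1,0.06,0,0,0,0,0, -1,0,0,0,0,0,0]' | egrep 'pos|wrist'; python3 -m inch '[-1,0.06,0,0,0,0,0, -1,0,0,0,0,0,0]' | egrep 'time|pos|wrist'
```

```text
tcp_pos: [0.5695, 0.01, 0.0396]
wrist_force: [-0.1, -0.1, -0.2]
tcp_pos: [0.5695, 0.0104, 0.0397]
wrist_force: [-0.5, -0.6, -0.1]
tcp_pos: [0.5695, 0.0108, 0.0397]
wrist_force: [-1.5, 0.8, -0.5]
time: 18.02
tcp_pos: [0.5695, 0.0113, 0.0398]
wrist_force: [-0.3, 0.4, -0.2]
```

The resistance dropped to zero, so the ridge has likely clicked and the lid jumped ahead. I'll follow gently up to the block.

```bash
python3 -m inch '[-1,0.05,0,0,0,0,0, -1,0,0,0,0,0,0]' | egrep 'pos|wrist'; python3 -m inch '[-1,0.05,0,0,0,0,0, -1,0,0,0,0,0,0]' | egrep 'pos|wrist'; python3 -m inch '[-1,0.05,0,0,0,0,0, -1,0,0,0,0,0,0]' | egrep 'time|pos|wrist'
```

```text
tcp_pos: [0.5694, 0.0118, 0.0398]
wrist_force: [1.1, -0.6, -0.2]
tcp_pos: [0.5693, 0.0123, 0.0398]
wrist_force: [0.3, -1.3, 0.0]
time: 18.52
tcp_pos: [0.5692, 0.0126, 0.0398]
wrist_force: [0.1, -1.2, -0.5]
```

```bash
python3 -m inch '[-1,0.04,0,0,0,0,0, -1,0,0,0,0,0,0]' | egrep 'pos|wrist'; python3 -m inch '[-1,0.04,0,0,0,0,0, -1,0,0,0,0,0,0]' | egrep 'pos|wrist'
```

```text
tcp_pos: [0.5691, 0.0127, 0.0398]
wrist_force: [-1.1, -5.0, -0.7]
tcp_pos: [0.5691, 0.0128, 0.0399]
wrist_force: [-0.2, -6.0, -0.0]
```

```bash
python3 -m inch '[-1,0.04,0,0,0,0,0, -1,0,0,0,0,0,0]' | egrep 'pos|wrist'; python3 -m inch '[-1,0.04,0,0,0,0,0, -1,0,0,0,0,0,0]' | egrep 'pos|wrist'
```

```text
tcp_pos: [0.5691, 0.0128, 0.0399]
wrist_force: [-0.7, -7.6, -0.4]
tcp_pos: [0.5691, 0.0128, 0.04]
wrist_force: [0.0, -9.4, 0.1]
```

```bash
python3 -m inch '[-1,-0.4,0,0,0,0,0, -1,-1.5,0,0,0,0,0, -1,-1,0,-1,0,0,0, -1,0,0,-3,0,0,0, -1,0,0,-4,0,0,0, -1,-3,0,-3,0,0,0, -1,-4,0,0,0,0,0, -1,-4,0,0,0,0,0, -1,-4,0,0,0,0,0, -1,-4,0,0,0,0,0, -1,-4,0,0,0,0,0, -1,-4,0,0,0,0,0, -1,-3,0,0,0,0,0, -1,-1,0,0,0,0,0, -1,0,0,0,0,0,0]'
python3 - <<'E'
from h import *
im=camera('top'); cr=im[135:220,200:330]; cv2.imwrite('pics/top4.png',cv2.resize(cr,(780,510),interpolation=cv2.INTER_CUBIC)[:,:,::-1])
E
```

```text
time: 20.43
tcp_pos: [0.6377, -0.3204, 0.1479]
ee_rot: [-0.0, 0.632, 0.775, 0.0]
wrist_force: [-0.3, 0.5, -0.0]
finger_gap: 0.004
grip_force: 0.0
```

View pics/top4.png

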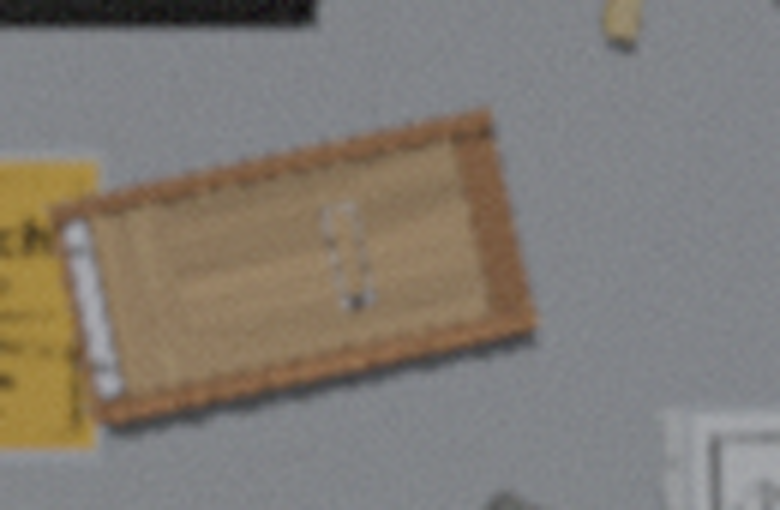

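The lid nose lies against the metal end block along its whole width (columns 90–120), with no gap.

```bash
python3 -c "
from workcell import r
print(r.hand_in())"
```

```text
the job is handed in; nothing more can be done
None
```

I set the large brass weight in the compartment and slid the lid shut past the ridge until its nose met the end block, with push readings never above about 9.5 N, then handed in at about 20.5 s. I judged the click from the push force dropping to zero near the end of travel, because the ridge joint was not in the readout.

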